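# Gauge the depth of a groove and set the tally

## Robot

A 6-joint arm with a two-finger parallel gripper is mounted at the origin on a cart in front of the work surface, level with it; the furniture and walls round the work are solid. World frame = base frame: x ahead of the robot, y to its left, z up, the work surface at z = 0. Lengths are in m, angles in rad, forces in N, time in s.
With the tool pointing down it reaches from about 0.35 to 0.975 m from the base axis. Payload 4.9 kg.
Tool frame: the origin (TCP) lies between the finger pads; the fingertips stand 8 mm ahead of it and the grasp point (between the pads) lies 11 mm behind it; z points along the fingers, y is the direction in which the jaws open and shut (so a half turn about z gives the same grasp; the last joint's range is limited). The gripper opens to 85 mm and grips with 20 to 120 N. Pads are 22 mm wide; open, the fingers measure 114 mm over their backs; the gripper's body (76 mm by 85 mm) begins 54 mm behind the grasp point. The pads swing forward as they close: fully open they stand 13 mm farther back than shut.
Start: joints at [1.185, 0.053, 1.613, -0, 1.476, -0.119], TCP at [0.165, 0.603, 0.239] pointing down, gripper open.
Joint ranges: [-3.01, 3.01], [-1.01, 2.22], [0.06, 2.58], [-1.02, 4.17], [0.09, 2.62], [-3.14, 3.14]. Speed limits (rad/s): [2.57, 2.57, 3.14, 3.14, 3.14, 3.14].

## Interface

Orientations are given as a rotation vector (axis times angle).
In Python, from station import ctrl gives the robot as it stands. The module is installed in compiled form; this text tells all that it offers.
- The arm moves only by the shell command python3 -m creep 'ROWS' [FORCE]. ROWS is JSON, a list of rows, each an object with "hand": the opening, from 0 (shut) to 1 (fully open); "translation": the shift along the tool's x, y, z in cm, a list of three; "delta_rot": the turn, a rotation vector about the tool's x, y, z in degrees, a list of three. A call has 1 to 8 rows; each row shifts and turns the commanded pose from where the row before left it, along the tool's axes as they then stand; what a row does not reach is not made up. A row lasts 1/8 s, in which the tool goes at most 62.5 mm and 10.7 degrees, less where a joint would pass 70% of its speed; a pose out of reach is approached as far as the arm can. A call with a gripper value outside its range is refused whole. The fingers move at their own pace and stop on an object; FORCE is the grip in N (left out, the last holds). Time passes only in rows, so rows that do not move let the fingers close. It gives the time, the measured TCP pose, the force and the opening at its end, in the units of the state.
- ctrl.get_obs(): the state, without advancing time (a new reading comes with each control period).
- ctrl.get_image(name): name is "scene" or "top"; returns (picture, depth): 384x512x3 uint8, red, green, blue; 384x512 float32, m along the optical axis (not along the pixel's ray), 0 where there is no reading.
- ctrl.calibration(name): a dict with "fx", "fy", "cx", "cy" (pixels), "T" (4x4, takes a point from camera to world coordinates). Camera axes: x right, y up, looking along -z (the intrinsics and any distortion apply to the point x, -y, -z); pixel columns grow to the right and rows downward; lengths in m; the calibration is good to about 2 mm. A picture is of the moment at which its call begins. calibration takes no time and is no camera call.
- ctrl.finish_job(): hands the job in, once; it reports no verdict.
The state is a dict: "t": time; "q": joint angles; "dq": joint speeds; "effort": joint torques, N m; "tool_pos": TCP position; "tool_rot": TCP orientation; "contact_force": force on the tool from outside, world axes, zero at the start; "wrist_torque": the same for the moment, N m; "opening": finger opening in m.
Only numpy, scipy, OpenCV 4.12 (cv2) and the standard library are available. Lean on these libraries where they do the work, as an engineer would, in place of code of your own. Each camera call takes 0.05 s, during which the arm holds its last target.

## Task

Push the loose grey metal block along the bench until it is fully home and square against the steel fence of the blue depth gauge, so that its groove lies under the sprung brass probe; then press the gauge's black pad down, firmly but gently, until the steel foot sits flat on the block, hold it there for about half a second, and let the foot rise again. The dial hand stays where the probe drove it: slide the yellow tally tab to the green end of its board if the hand points into the green half of the dial, or to the red end if it points into the red (on the border either will do). Leave the block against the fence, do not press the foot down on a plain surface, and do not disturb the tin and the fittings round about.

Things in the scene. Friction and masses are not known exactly. Their poses are not given: they have to be found in the camera images.
- gauge: Blue C-shaped bench depth gauge, fixed, 148 mm high. Origin on the bench straight below its probe; z up; x is the direction in which work is pushed in, towards the steel fence (roughly to the robot's right). The fence's face is the plane x = +40 mm, 110 mm long across, 28 mm high. The column stands behind it (x 58 to 110 mm); its arm (112 to 136 mm high, 32 mm thick) carries the head.
- pad (a point): Centre of the top of the head's round black press pad (34 mm across), 200 mm above the bench when up. The pad sits on a vertical 16 mm stem above the arm. Press it straight down. Keep the gripper clear of the shelf that hangs over the back of the bench (x beyond 0.77 m, over 0.3 m high), the vice in front of the block (x up to 0.58 m) and the open case to the left (y beyond 0.13 m).
- head (a joint): Downward travel of the gauge head in m: 0 up, at most 0.056. A spring pushes it up (net about 2 N at the top, 4 N low down), so it rises by itself when let go. With the foot just flat on the block the pad takes 6 to 8 N; beyond that the force rises at once. Holding 12 to 20 N on the pad is right; more than 45 N on the block is too rough.
- foot (a point): Centre of the underside of the head's flat steel foot (50 mm along gauge x, 60 mm across), 92 mm above the bench when up. The brass probe (10 mm thick, round tip) stands 34 mm below it, tip 58 mm above the bench when up, and is pushed up into the foot against a light spring (2 to 5 N).
- dial (a joint): Angle in rad of the dial's black hand, a drag hand: the probe drives it by 92.4 rad per m that it is pushed in, and the hand stays at the greatest value reached. 0 points left as the robot sees it, 1.57 straight up, 3.14 right. It starts at 0; a groove reads 0.7 to 2.45.
- dial_centre (a point): Centre of the dial's face (80 mm across, 13 mm thick), on the head's side that faces the robot, 34 mm from the pad's axis, 60 mm below the pad's top; it moves with the head. Painted green from 0 to 1.57 (groove deeper than 17 mm: good), red from 1.57 to 2.65 (shallower: reject), black from 2.65 to 3.14 (pressed on a plain surface: spoilt). Within 0.12 rad of 1.57 is on the border.
- block: Loose grey metal block, 140 mm along its x, 90 mm along y, about 0.8 kg; height 44 to 48 mm, differing. Origin at the centre of its underside. A groove 16 mm wide, 8 to 26 mm deep (unknown until gauged), runs across it along y, centred at block x = +30 mm. The end face x = +70 mm goes to the fence, 50 to 85 mm off at first. Home: block origin at gauge x = -30 mm, y within 35 mm of 0, axes parallel.
- board: Wooden tally board fixed on the bench, 70 x 150 x 12 mm, origin at the centre of its underside, z up. The tab slides along board y; the +y end (away from the robot) is painted green, the -y end (towards the robot) red.
- tab (a point): Top centre of the yellow tally tab, 26 mm along board x, 14 mm along board y; it stands from 13 to 62 mm above the bench, on a black foot of 34 x 22 mm up to 22 mm high. Push it sideways with a fingertip; about 1.5 N moves it.
- tally (a joint): Position of the tally tab in m along board y: near 0 as found, +0.045 the stop at the green end, -0.045 the stop at the red end.
- cement_tin: Tin, 70 mm across, 98 mm high; bystander, origin at the centre of its underside.
- union_nut: Brass union nut, 57 mm across, 30 mm high; bystander, origin at the centre of its underside.
- copper_tee: Copper tee, 68 x 50 x 39 mm; bystander, origin at the centre of its underside.

How it is judged:
On the way, in this order (a step that is already met when the one before it is completed fails the run):
1. the block is home, square against the fence (x of block in the frame of gauge between -0.0335 and -0.027 m and y of block in the frame of gauge between -0.035 and 0.035 m and angle between the x axis of block and the x axis of gauge, either way round below 0.05 rad and angle between block's own z axis and vertical below 0.05 rad), for 0.2 s.
2. the foot is pressed flat on the block with the probe in the groove (foot and probe bear on it with more than 6 N) (all of step 1 and value of joint dial between 0.5 and 2.65 rad and contact force between head and block above 6 N), for 0.3 s.
3. the foot is up again and the tally tab stands at the end of the dial's colour (value of joint head below 0.006 m and ((value of joint dial below 1.69 rad and value of joint tally above 0.03 m) or (value of joint dial above 1.45 rad and value of joint tally below -0.03 m))), for 0.2 s.
At the end, for the whole second after the job is handed in: Block home on the fence (within 3.5 mm, 0.05 rad, 35 mm of the middle); foot up (head under 6 mm); dial between 0.5 and 2.65 rad; tab over 30 mm from the middle, at the green end if the dial is below 1.45, the red end if above 1.69, either one between (all of step 1 and all of step 3 and value of joint dial between 0.5 and 2.65 rad and linear speed of block below 0.02 m/s); the robot touches nothing.
It fails at once if the foot and probe bear on the block with more than 45 N (contact force between head and block above 45 N).
It fails at once if the probe is pressed on a plain surface (dial in the black) (value of joint dial above 2.65 rad).
It fails at once if a bystander is moved by more than 20 mm (distance of any of cement_tin, union_nut, copper_tee from where it was at the start of the episode above 0.02 m).
It also fails if it takes over 58 s, if anything falls off the work surface, if the arm or the gripper's body presses on something with over 40 N, if the wrist force passes 120 N, or if a joint passes its speed limit or range.

## Working session

There is one attempt and no reset: what is moved stays moved. The work goes in short steps, Python scripts to look and compute and a shell command to move; the robot and the scene stay as the last step left them, time stands still between calls to the robot, and variables do not carry over. Pictures are saved under pics/ and viewed, and the job is handed in when it is done.

```bash
mkdir -p pics
python3 - <<'E'
from station import ctrl
import cv2,numpy as np
for n in("scene","top"):
    p,d=ctrl.get_image(n); c=ctrl.calibration(n)
    print(n,c["fx"],c["fy"],c["cx"],c["cy"],[k for k in c]);print(np.round(c["T"],4).tolist())
    cv2.imwrite(f"pics/{n}0.png",cv2.resize(p[:,:,::-1],(800,600),interpolation=cv2.INTER_CUBIC)); np.savez(f"{n}0.npz",p=p,d=d)
print(ctrl.get_obs())
E
```

```text
scene 417.2273932009894 417.2273932009894 253.9987420718375 195.10761834799402 ['fx', 'fy', 'cx', 'cy', 'T']
[[-0.7034, 0.5426, -0.4591, 0.0589], [-0.7106, -0.5515, 0.4369, 0.3578], [-0.0161, 0.6336, 0.7735, 0.9944], [0.0, 0.0, 0.0, 1.0]]
top 354.98812331283443 354.98812331283443 253.68504198898788 188.07897231433964 ['fx', 'fy', 'cx', 'cy', 'T']
[[0.0141, 0.9989, -0.0438, 0.5094], [-0.9999, 0.0139, -0.0061, -0.1231], [-0.0055, 0.0439, 0.999, 1.167], [0.0, 0.0, 0.0, 1.0]]
{'t': 0.1, 'q': array([ 1.18499262e+00,  5.32889461e-02,  1.61416189e+00,  3.91819348e-06,
        1.47603363e+00, -1.18991635e-01]), 'dq': array([ 0.0010858 , -0.00064671, -0.00277498, -0.00137583,  0.00244914,
        0.00026775]), 'effort': array([-3.61493176e-04, -3.94899273e+01, -3.71363747e+01, -1.18584148e-04,
        3.92862072e-03,  6.77418313e-06]), 'tool_pos': array([0.1645674 , 0.60236461, 0.23818403]), 'tool_rot': array([-4.17802446e-01, -3.11320500e+00,  2.87552235e-03]), 'contact_force': array([0.29825415, 0.84698323, 0.06968769]), 'wrist_torque': array([0.01424925, 0.01469822, 0.01603302]), 'opening': 0.08547570926058466}
```

```bash
ls -la .
```

```text
total 2708
drwxr-xr-x  3 agent agent    4096 Dec  6 15:47 .
drwxr-xr-x 23 root  root     4096 Dec  6 15:47 ..
drwxr-xr-x  2 agent agent    4096 Dec  6 15:47 pics
-rw-r--r--  1 agent agent 1376746 Dec  6 15:47 scene0.npz
-rw-r--r--  1 agent agent 1376746 Dec  6 15:47 top0.npz
```

View pics/scene0.png

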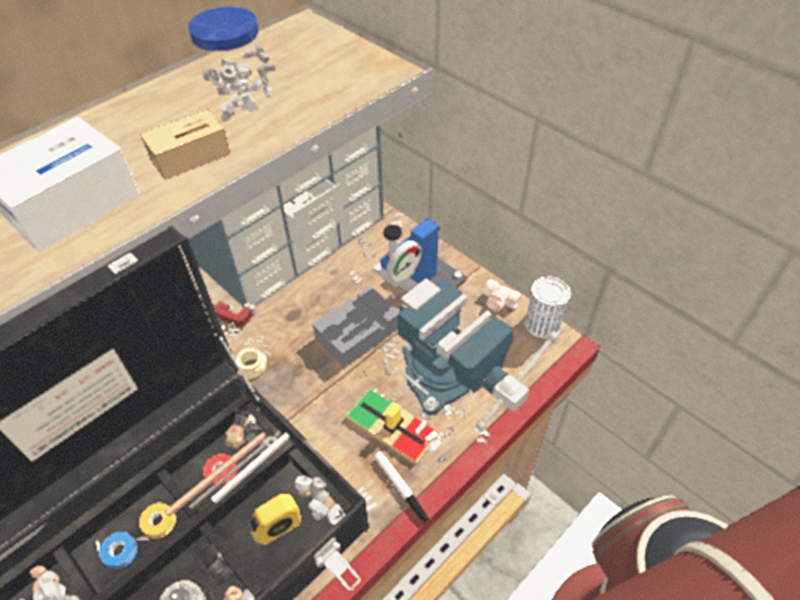

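View pics/top0.png

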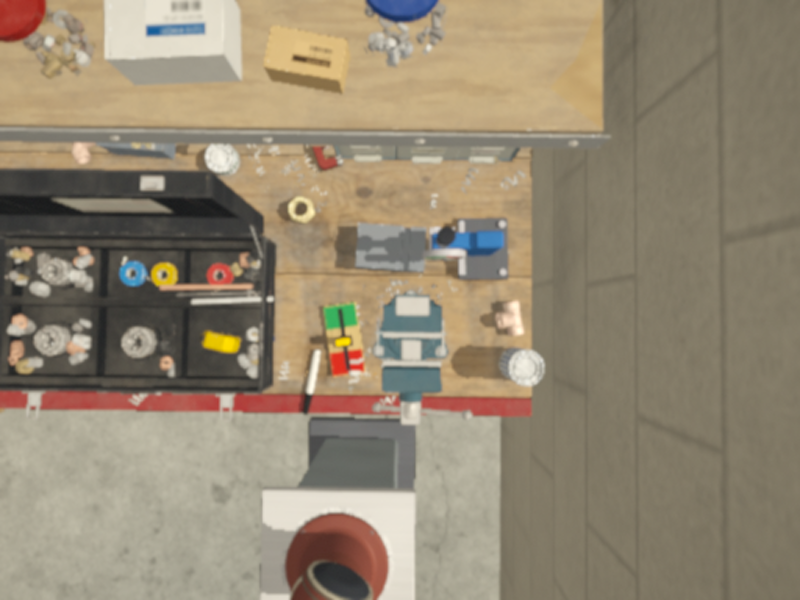

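The block (top view, about 390,247) lies to the left of the gauge (pad 446,236, column 490,240). The vice is in front, the tally board is at (343,340) with its green end up, and the tin and tee are to the right. I'll measure these now.

```bash
cat > h.py <<'E'
import numpy as np,cv2
from station import ctrl
def ld(n,i=0):
    z=np.load(f"{n}{i}.npz"); return z["p"],z["d"],ctrl.calibration(n)
def cloud(d,c):
    v,u=np.mgrid[:d.shape[0],:d.shape[1]]
    X=np.stack([(u-c["cx"])/c["fx"]*d,-(v-c["cy"])/c["fy"]*d,-d],-1)
    return X@c["T"][:3,:3].T+c["T"][:3,3]
def ray(u,v,c,z):
    r=c["T"][:3,:3]@np.array([(u-c["cx"])/c["fx"],-(v-c["cy"])/c["fy"],-1]);o=c["T"][:3,3]
    return o+r*(z-o[2])/r[2]
E
python3 - <<'E'
from h import *
for n,(x0,x1,y0,y1) in {"top":(170,360,80,270),"scene":(180,390,120,310)}.items():
    p,d,c=ld(n); cr=p[y0:y1,x0:x1,::-1]; cv2.imwrite(f"pics/{n}z.png",cv2.resize(cr,None,fx=3.0,fy=3.0,interpolation=cv2.INTER_CUBIC))
p,d,c=ld("top"); P=cloud(d,c); P[d==0]=np.nan
hsv=cv2.cvtColor(p,cv2.COLOR_RGB2HSV)
z=P[...,2]
# bench noise
for (u,v) in [(180,200),(215,170),(235,240),(245,100),(340,215)]:
    print(u,v,np.round(np.nanmedian(P[v-3:v+4,u-3:u+4].reshape(-1,3),0),4),np.nanstd(z[v-3:v+4,u-3:u+4]).round(4))
# height map print
for v in range(135,185,3): print(v,' '.join('%4.0f'%(1000*np.nanmedian(z[v-1:v+2,u-1:u+2])) for u in range(218,330,4)))
E
```

```text
180 200 [ 5.179e-01  1.258e-01 -1.000e-04] 0.0018
215 170 [ 0.6186  0.0126 -0.0008] 0.0022
235 240 [ 0.3902 -0.0574  0.0011] 0.0048
245 100 [ 0.8488 -0.0835  0.0175] 0.0159
340 215 [ 0.4719 -0.4788 -0.2827] 0.1538
135    1   -1   -0    0   -1    1   -1   -0   -0    0   -0    0   -1   -1   -1   -0   -1   -1   -0   -2    1    0    1   -1   -1   -0   -0   -0
138   -1   -0   -0    1   -1   -1    1   -1   -1   -2   -1   -0    2    1    1    1   -1   -1   -0   -2   -1    0   -0   -1   -0   -1   -0   -0
141   -2   -1   -1    1    0    0   -1   -1   -0    0   -2    0   -0    1   -0   -1   -2   -0   -1   12   10   11   12   11   13   11   13    0
144   -1    0   -2   46   47   46   45   43   42    1    0    0    0   -2    0    1    0    2   -1   29   14   13   11   11   12   12   17   -1
147   -0    2    1   45   45   46   46   46   45   46   33   33   44   46   97  104  198  199  103   27   13   12   13   12   12   10   11   -0
150    0   -1    1   45   47   45   45   45   46   45   34   34   46   44   97  134  200  200  199  135  134  135  148  148  149  147   16    0
153    1   -1   -1   4
[... 861 characters left out ...]
  40   41   43   44   43   47   45   33   46   45   44   -0   -0   -2   -1    0   28   11   11   12   11   12   11   13   -2
174    0   -0    0   -2   -0   -1   -2    2    1   -0    1   10   20   -0    1    0   -2    1   -1   26   15   12   11   10   11   12   17   -0
177    1   -0   -1   -3    1   -3   -5   -1   -1   -2   -3   -0   -2   -3   -3   -2   -1   -1   -2   12   12   11   11   12   11   12   11   -3
180    0   -1    1   -2    2   -1   -1   -2    4    8    2   -0    1   -2   -2    1   -2   -2    1    1    1    2    1    2   -1   -1   -1   -1
183   -0    0    0   -2   -1    0   -0   -1   -1   -0   -1    1   -1    0   -1   -0    0   -0    0   -1    0   -0   -0   -1   -1   -1    0   -1
```

View pics/topz.png

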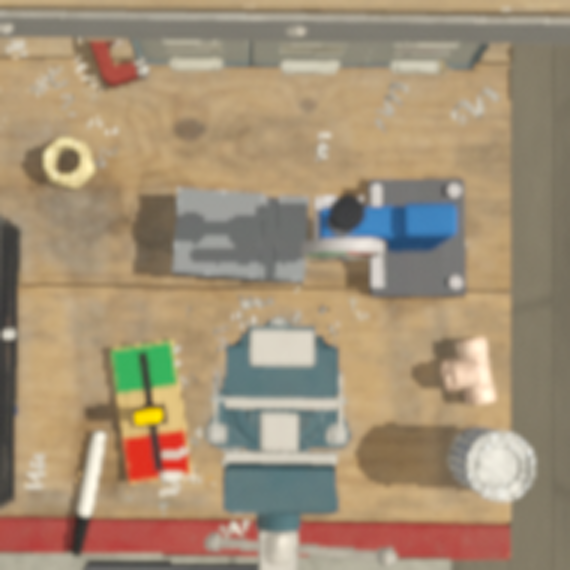

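View pics/scenez.png

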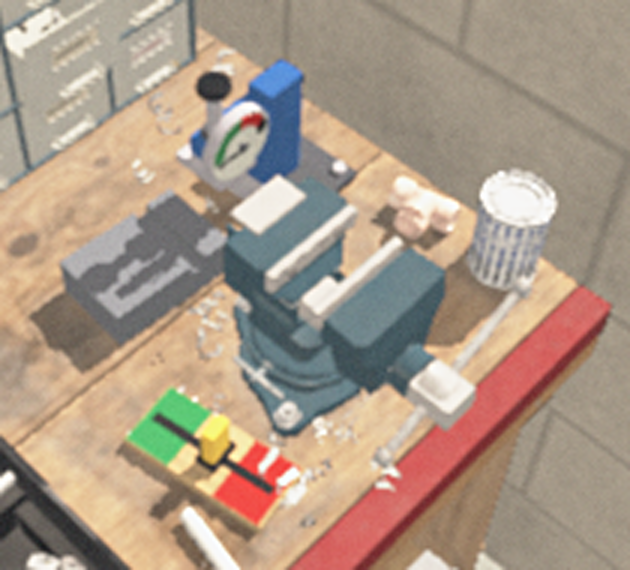

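Run:
```python
from h import *
p,d,c=ld("top"); P=cloud(d,c); P[d==0]=np.nan
z=P[...,2]; V,U=np.mgrid[:384,:512]
def fit(m,name):
    n,l,s,ce=cv2.connectedComponentsWithStats(m.astype(np.uint8))
    k=1+np.argmax(s[1:,4]); m=l==k
    q=P[m][:,:2]; r=cv2.minAreaRect((q*1000).astype(np.float32)); print(name,m.sum(),r,"mean",P[m].mean(0).round(4)); return m
B=(U>200)&(U<290)&(V>135)&(V<185)
fit(B&(z>.028)&(z<.056),"block incl groove")
g=B&(z>.028)&(z<.039); q=P[g][:,:2]; 
fit(B&(z>.028)&(z<.039)&(U>245),"groove")
G=(U>285)&(U<335)&(V>130)&(V<185)
fit(G&(z>.006)&(z<.02),"base")
fit((z>.19)&(z<.21)&(U>270)&(U<310)&(V>130)&(V<165),"pad")
fit((z>.128)&(z<.142)&(U>270)&(U<330)&(V>130)&(V<165),"arm")
fit((z>.143)&(z<.152)&(U>290)&(U<330)&(V>130)&(V<165),"column")
f=(z>.023)&(z<.033)&(U>290)&(U<310)&(V>130)&(V<180); fit(f,"fence");print(P[f][:,:2].round(3).tolist())
fit((z>.008)&(z<.017)&(U>200)&(U<240)&(V>185)&(V<250),"board")
fit((z>.05)&(z<.07)&(U>200)&(U<240)&(V>185)&(V<250),"tab")
fit((z>.05)&(U>230)&(U<300)&(V>180)&(V<275),"vice"); m=(z>.05)&(U>230)&(U<300)&(V>183)&(V<275); print(np.nanmax(P[m],0),np.nanmin(P[m],0))
fit((z>.015)&(U>170)&(U<205)&(V>120)&(V<145),"nut")
m=(z>.02)&(U>100)&(U<175)&(V>105)&(V<250);print("case",np.nanmax(P[m],0),np.nanmin(P[m],0))
```

```text
block incl groove 1231 ((653.9781494140625, -102.2718505859375), (140.002685546875, 90.43302917480469), 86.99600982666016) mean [ 0.6531 -0.1015  0.0439]
groove 133 ((651.2728271484375, -132.7050018310547), (17.371463775634766, 88.85220336914062), 84.45246887207031) mean [ 0.6511 -0.1323  0.0328]
base 745 ((656.54736328125, -293.8951110839844), (129.4454345703125, 102.73511505126953), 0.29719290137290955) mean [ 0.6504 -0.3009  0.0116]
pad 114 ((654.8590698242188, -201.744384765625), (31.133583068847656, 31.84148597717285), 47.2973747253418) mean [ 0.6551 -0.2016  0.1994]
arm 237 ((656.1575317382812, -243.46224975585938), (30.55158805847168, 125.70869445800781), 0.5192590951919556) mean [ 0.6529 -0.2297  0.1353]
column 187 ((657.9345092773438, -285.53668212890625), (29.792835235595703, 49.56601333618164), 0.793183445930481) mean [ 0.6576 -0.286   0.1468]
fence 32 ((617.7005615234375, -249.2342529296875), (29.372501373291016, 9.597519874572754), 4.242918491363525) mean [ 0.617  -0.2487  0.0277]
[[0.71, -0.244], [0.71, -0.248], [0.71, -0.25], [0.707, -0.241], [0.707, -0.244], [0.707, -
[... 977 characters left out ...]
462.2834777832031, -10.364105224609375), (154.3268280029297, 75.5526123046875), 8.8529691696167) mean [ 0.4658 -0.0069  0.012 ]
tab 36 ((460.1845397949219, -8.299818992614746), (12.420204162597656, 21.94424057006836), 1.9662233591079712) mean [ 0.4605 -0.0081  0.0616]
vice 2466 ((432.42718505859375, -158.6672821044922), (240.9269256591797, 176.2879180908203), 0.7875000238418579) mean [ 0.4402 -0.1462  0.1575]
[ 0.55314638 -0.07190795  0.18637977] [ 0.31173661 -0.24804022  0.05013113]
nut 121 ((733.5466918945312, 87.5726318359375), (47.618492126464844, 55.280006408691406), 41.76225662231445) mean [0.7316 0.0862 0.0249]
case [0.82212083 0.3809928  0.41935095] [0.36382119 0.12992666 0.02000416]
```

Run:
```python
from h import *
pts=[]
for n in("top","scene"):
    p,d,c=ld(n); P=cloud(d,c); pts.append(P[d>0])
A=np.concatenate(pts)
# height grid (98th pct) 5cm cells x rows 0.2..0.85, y cols 0.7..-0.35
print("y:   ",' '.join('%4.2f'%y for y in np.arange(.7,-.36,-.07)))
for x in np.arange(.8,.1,-.05):
    r=[]
    for y in np.arange(.7,-.36,-.07):
        m=(abs(A[:,0]-x)<.025)&(abs(A[:,1]-y)<.035); r.append('%4.0f'%(1000*np.percentile(A[m,2],99)) if m.sum()>5 else '   .')
    print('%.2f'%x,' '.join(r))
# fine edge fits: fence face / base edges / block sides
p,d,c=ld("top");P=cloud(d,c);P[d==0]=np.nan;z=P[...,2]
V,U=np.mgrid[:384,:512]
m=(z>.028)&(z<.056)&(U>200)&(U<278)&(V>138)&(V<185)
ys=[];e=[]
for u in range(230,258,2):
    v=np.where(m[:,u])[0]; e.append((P[v[0],u][:2],P[v[-1],u][:2]))
e=np.array(e)
for k in(0,1):
    a=np.polyfit(e[:,k,1],e[:,k,0],1);print("block side dx/dy",a)
p,d,c=ld("top")
```

```text
y:    0.70 0.63 0.56 0.49 0.42 0.35 0.28 0.21 0.14 0.07 -0.00 -0.07 -0.14 -0.21 -0.28 -0.35
0.80    5    5   19  362  363  362  362  362  362  361  361  361  361  361  361  361
0.75    .    .    .    .    .    .    .    5   31  341    5    5  340   12    5  342
0.70    .  169  268  273  414  415  415  418  414   31   40   50   49  106   30   20
0.65   75  118  116  116  414  415  416  416  415    4   47   50  165  202  151   15
0.60   70   84   85   86   38   60   58   68  112    4   46   50  160  179   29   19
0.55   67   64   66   72   64   82   80   79  111    6   16  176  185  178    5   33
0.50   64   71   67   61   67   60   73   58  112   11   17  178  183  179    4   39
0.45   62   82   70   65   71   77   84   85  110   16   64  177  178  178    5  100
0.40   63   73   66   67   68   65   64   72  111   18   25  178  179  179    5  100
0.35   62  112  111  111  112  112  112  112  111   17    6   89  148  158  156    4
0.30    5   72   72    5    6    3    5   60    4   16    4    3  119    4    4    3
0.25    .    .    .    .    .    .    .    .    .    .    .    . -790 -791 -790 -790
0.20    .    .    .    .    .    .    .    .    .    .    .    .    . -793 -793 -795
0.15 -787 -791 -790 -790 -787 -790 -791 -701    4    3    4    3    4 -705 -787 -789
block side dx/dy [0.05845183 0.70311845]
block side dx/dy [0.04435042 0.61405833]
```

```bash
python3 -m creep '[{"hand":0.6,"translation":[0,0,0],"delta_rot":[0,0,10.4]},{"hand":0.6,"translation":[0,0,0],"delta_rot":[0,0,10.4]},{"hand":0.6,"translation":[0,0,0],"delta_rot":[0,0,10.4]},{"hand":0.6,"translation":[0,0,0],"delta_rot":[0,0,10.4]},{"hand":0.6,"translation":[0,0,0],"delta_rot":[0,0,10.4]},{"hand":0.6,"translation":[0,0,0],"delta_rot":[0,0,10.4]},{"hand":0.6,"translation":[0,0,0],"delta_rot":[0,0,10.2]}]' 40
cat > st.py <<'E'
from h import *
import sys
from scipy.spatial.transform import Rotation as R
o=ctrl.get_obs(); M=R.from_rotvec(o["tool_rot"]).as_matrix()
print("t",o["t"],"pos",o["tool_pos"].round(4),"F",o["contact_force"].round(1),"open",round(o["opening"],4)); print("axes x,y,z (cols)\n",M.round(4))
print("yaw of tool y deg",np.degrees(np.arctan2(M[1,1],M[0,1])).round(2),"q",o["q"].round(2))
for a in sys.argv[1:]:
    g=np.array(eval(a)); print("to",a,"tool cm",(100*M.T@(g-o["tool_pos"])).round(2))
E
python3 st.py "[.45,.06,.24]" "[.655,-.005,.24]"
```

```text
t: 0.98
tool_pos: [0.1646, 0.6025, 0.2385]
tool_rot: [2.186, 2.255, -0.002]
contact_force: [0.4, 0.4, 0.2]
opening: 0.0512
t 0.975 pos [0.1646 0.6025 0.2385] F [0.4 0.4 0.2] open 0.0512
axes x,y,z (cols)
 [[-3.100e-02  9.995e-01 -5.000e-04]
 [ 9.995e-01  3.100e-02 -1.200e-03]
 [-1.100e-03 -5.000e-04 -1.000e+00]]
yaw of tool y deg 1.78 q [1.18 0.05 1.61 0.   1.48 1.15]
to [.45,.06,.24] tool cm [-55.11  26.84  -0.1 ]
to [.655,-.005,.24] tool cm [-62.24  47.13  -0.1 ]
```

```bash
python3 -m creep '[{"hand":0.6,"translation":[-5.5,2.7,0],"delta_rot":[0,0,0]},{"hand":0.6,"translation":[-5.5,2.7,0],"delta_rot":[0,0,0]},{"hand":0.6,"translation":[-5.5,2.7,0],"delta_rot":[0,0,0]},{"hand":0.6,"translation":[-5.5,2.7,0],"delta_rot":[0,0,0]},{"hand":0.6,"translation":[-5.5,2.7,0],"delta_rot":[0,0,0]},{"hand":0.6,"translation":[-5.5,2.7,0],"delta_rot":[0,0,0]},{"hand":0.6,"translation":[-5.5,2.7,0],"delta_rot":[0,0,0]},{"hand":0.6,"translation":[-5.5,2.7,0],"delta_rot":[0,0,0]}]'
python3 st.py "[.45,.06,.24]" "[.655,-.005,.24]"
```

```text
t: 1.98
tool_pos: [0.3972, 0.1693, 0.2391]
tool_rot: [2.18, 2.262, 0.001]
contact_force: [0.8, 0.3, 0.0]
opening: 0.0514
t 1.975 pos [0.3972 0.1693 0.2391] F [0.8 0.3 0. ] open 0.0514
axes x,y,z (cols)
 [[-3.700e-02  9.993e-01  3.000e-04]
 [ 9.993e-01  3.700e-02  2.000e-04]
 [ 2.000e-04  3.000e-04 -1.000e+00]]
yaw of tool y deg 2.12 q [ 0.23 -0.44  2.04  0.    1.54  0.19]
to [.45,.06,.24] tool cm [-11.12   4.87  -0.09]
to [.655,-.005,.24] tool cm [-18.37  25.12  -0.09]
```

```bash
python3 -m creep '[{"hand":0.6,"translation":[-5.5,2.5,0],"delta_rot":[0,0,0]},{"hand":0.6,"translation":[-5.5,2.5,0],"delta_rot":[0,0,0]},{"hand":0.6,"translation":[-1.8,5,0],"delta_rot":[0,0,0]},{"hand":0.6,"translation":[-1.8,5,0],"delta_rot":[0,0,0]},{"hand":0.6,"translation":[-1.8,5,0],"delta_rot":[0,0,0]},{"hand":0.6,"translation":[-1.8,5,0],"delta_rot":[0,0,0]},{"hand":0.6,"translation":[0,0,0],"delta_rot":[0,0,0]},{"hand":0.6,"translation":[0,0,0],"delta_rot":[0,0,0]}]'
python3 st.py "[.655,-.005,.24]" "[.655,-.005,.022]"
```

```text
t: 2.98
tool_pos: [0.6528, -0.0014, 0.2384]
tool_rot: [-2.179, -2.261, 0.002]
contact_force: [-0.1, 0.7, -0.0]
opening: 0.0514
t 2.975 pos [ 0.6528 -0.0014  0.2384] F [-0.1  0.7 -0. ] open 0.0514
axes x,y,z (cols)
 [[-3.680e-02  9.993e-01 -1.900e-03]
 [ 9.993e-01  3.680e-02  4.000e-04]
 [ 4.000e-04 -1.900e-03 -1.000e+00]]
yaw of tool y deg 2.11 q [-0.12  0.12  1.54  0.    1.48 -0.15]
to [.655,-.005,.24] tool cm [-0.37  0.21 -0.16]
to [.655,-.005,.022] tool cm [-0.38  0.25 21.64]
```

```bash
python3 -m creep '[{"hand":0.6,"translation":[0,0.2,5],"delta_rot":[0,0,0]},{"hand":0.6,"translation":[0,0,5],"delta_rot":[0,0,0]},{"hand":0.6,"translation":[0,0,5],"delta_rot":[0,0,0]},{"hand":0.6,"translation":[0,0,4],"delta_rot":[0,0,0]},{"hand":0.6,"translation":[0,0,2.5],"delta_rot":[0,0,0]},{"hand":0.6,"translation":[0,0,0],"delta_rot":[0,0,0]}]'
python3 st.py "[.651,-.0906,.022]"
python3 - <<'E'
from h import *
for n in("top","scene"):
    p,d=ctrl.get_image(n); np.savez(f"{n}1.npz",p=p,d=d); cv2.imwrite(f"pics/{n}1.png",cv2.resize(p[90:290,180:380,::-1],None,fx=3,fy=3))
E
```

```text
t: 3.72
tool_pos: [0.6525, -0.0006, 0.0225]
tool_rot: [-2.177, -2.26, 0.004]
contact_force: [-0.5, -0.1, 0.3]
opening: 0.0513
t 3.725 pos [ 6.525e-01 -6.000e-04  2.250e-02] F [-0.5 -0.1  0.3] open 0.0513
axes x,y,z (cols)
 [[-3.760e-02  9.993e-01 -4.700e-03]
 [ 9.993e-01  3.760e-02  6.000e-04]
 [ 8.000e-04 -4.600e-03 -1.000e+00]]
yaw of tool y deg 2.16 q [-0.11  0.33  1.68  0.    1.13 -0.15]
to [.651,-.0906,.022] tool cm [-8.99 -0.49  0.04]
```

View pics/scene1.png

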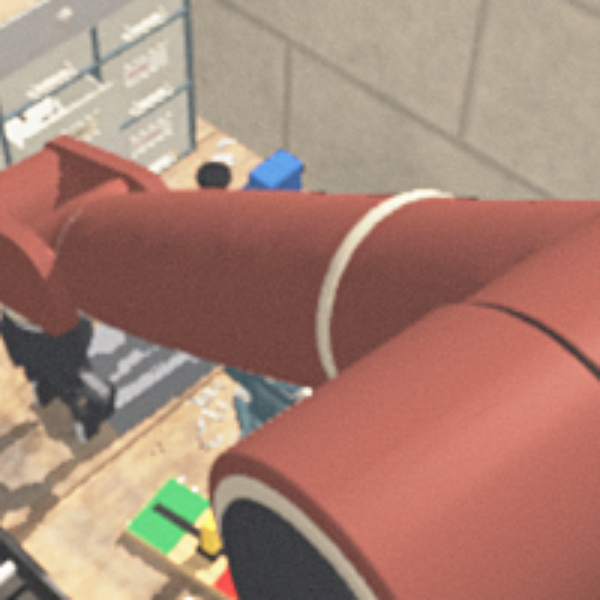

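Run:
```python
from h import *
p,d,c=ld("top",1);P=cloud(d,c)
for x in np.arange(.3,.72,.04):
    m=(abs(P[...,0]-x)<.02)&(P[...,1]>-.25)&(P[...,1]<.12)&(P[...,2]>.2)&(d>0)
    q=P[m]; print(round(x,2),m.sum(),q[:,1].min().round(3) if len(q) else'',q[:,1].max().round(3) if len(q) else'',q[:,2].max().round(3) if len(q) else'')
```

```text
0.3 1886 -0.014 0.089 0.603
0.34 1598 -0.017 0.088 0.573
0.38 1391 -0.022 0.082 0.544
0.42 1200 -0.025 0.077 0.513
0.46 1004 -0.029 0.069 0.481
0.5 892 -0.042 0.068 0.451
0.54 952 -0.046 0.07 0.416
0.58 556 -0.051 0.066 0.387
0.62 832 -0.065 0.061 0.369
0.66 886 -0.215 0.065 0.35
0.7 160 -0.062 0.052 0.331
```

View pics/top1.png

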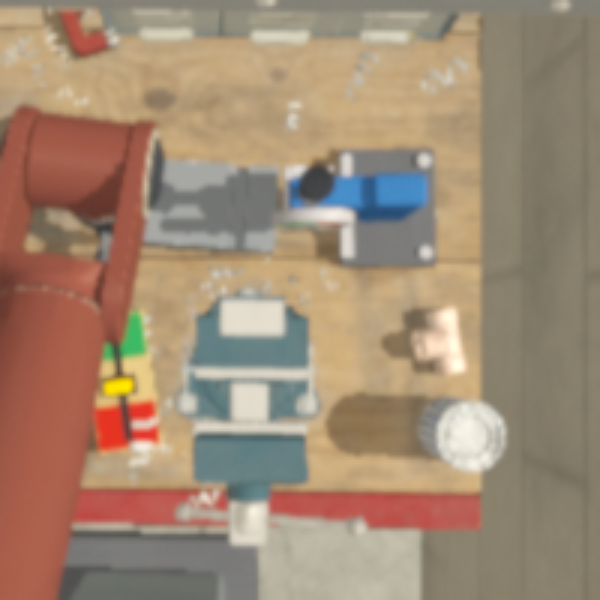

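```bash
python3 -m creep '[{"hand":0.6,"translation":[-1,0,0],"delta_rot":[0,0,0]},{"hand":0.6,"translation":[-0.9,0,0],"delta_rot":[0,0,0]},{"hand":0.6,"translation":[-0.7,0,0],"delta_rot":[0,0,0]},{"hand":0.6,"translation":[-0.7,0,0],"delta_rot":[0,0,0]},{"hand":0.6,"translation":[-0.7,0,0],"delta_rot":[0,0,0]},{"hand":0.6,"translation":[-0.7,0,0],"delta_rot":[0,0,0]},{"hand":0.6,"translation":[-0.7,0,0],"delta_rot":[0,0,0]},{"hand":0.6,"translation":[-0.7,0,0],"delta_rot":[0,0,0]}]'
python3 st.py "[.651,-.0906,.022]"
```

```text
t: 4.82
tool_pos: [0.6586, -0.0615, 0.0259]
tool_rot: [-2.18, -2.261, -0.005]
contact_force: [-0.7, 6.5, 3.5]
opening: 0.0513
t 4.825 pos [ 0.6586 -0.0615  0.0259] F [-0.7  6.5  3.5] open 0.0513
axes x,y,z (cols)
 [[-0.0365  0.9993  0.002 ]
 [ 0.9993  0.0365  0.0029]
 [ 0.0028  0.0021 -1.    ]]
yaw of tool y deg 2.09 q [-0.21  0.34  1.66  0.    1.14 -0.24]
to [.651,-.0906,.022] tool cm [-2.88 -0.86  0.38]
```

```bash
python3 -m creep '[{"hand":0.6,"translation":[-0.6,-0.1,0.1],"delta_rot":[0,0,0]},{"hand":0.6,"translation":[-0.6,-0.1,0.1],"delta_rot":[0,0,0]},{"hand":0.6,"translation":[-0.5,-0.1,0.1],"delta_rot":[0,0,0]},{"hand":0.6,"translation":[-0.3,0,0],"delta_rot":[0,0,0]},{"hand":0.6,"translation":[-0.3,0,0],"delta_rot":[0,0,0]},{"hand":0.6,"translation":[0,0,0],"delta_rot":[0,0,0]}]'
python3 st.py "[.651,-.0906,.022]"
```

```text
t: 5.58
tool_pos: [0.6571, -0.0848, 0.0235]
tool_rot: [2.18, 2.261, 0.007]
contact_force: [0.3, 6.8, 4.4]
opening: 0.0512
t 5.575 pos [ 0.6571 -0.0848  0.0235] F [0.3 6.8 4.4] open 0.0512
axes x,y,z (cols)
 [[-0.0364  0.9993  0.0037]
 [ 0.9993  0.0364  0.0023]
 [ 0.0022  0.0038 -1.    ]]
yaw of tool y deg 2.09 q [-0.24  0.35  1.66  0.    1.13 -0.28]
to [.651,-.0906,.022] tool cm [-0.56 -0.64  0.15]
```

```bash
python3 -m creep '[{"hand":0.6,"translation":[-0.2,0,0],"delta_rot":[0,0,0]},{"hand":0.6,"translation":[-0.2,0,0],"delta_rot":[0,0,0]},{"hand":0.6,"translation":[-0.2,0,0],"delta_rot":[0,0,0]},{"hand":0.6,"translation":[0,0,0],"delta_rot":[0,0,0]}]'
python3 -m creep '[{"hand":0.6,"translation":[-0.2,0,0],"delta_rot":[0,0,0]},{"hand":0.6,"translation":[0,0,0],"delta_rot":[0,0,0]}]'
```

```text
t: 6.08
tool_pos: [0.6573, -0.0906, 0.0235]
tool_rot: [2.18, 2.261, 0.007]
contact_force: [-0.0, 6.9, 5.1]
opening: 0.051
t: 6.32
tool_pos: [0.6573, -0.0909, 0.0236]
tool_rot: [-2.18, -2.26, -0.01]
contact_force: [0.6, 12.2, 6.9]
opening: 0.0515
```

```bash
python3 -m creep '[{"hand":0.6,"translation":[-0.2,0,0],"delta_rot":[0,0,0]},{"hand":0.6,"translation":[-0.1,0,0],"delta_rot":[0,0,0]},{"hand":0.6,"translation":[0,0,0],"delta_rot":[0,0,0]},{"hand":0.6,"translation":[0,0,0],"delta_rot":[0,0,0]}]'
python3 - <<'E'
from h import *
p,d=ctrl.get_image("top"); np.savez("top2.npz",p=p,d=d); cv2.imwrite("pics/top2.png",cv2.resize(p[100:220,200:350,::-1],None,fx=5,fy=5,interpolation=cv2.INTER_CUBIC))
E
```

```text
t: 6.82
tool_pos: [0.6574, -0.091, 0.0236]
tool_rot: [-2.177, -2.258, -0.015]
contact_force: [-1.6, 20.1, 7.9]
opening: 0.0512
```

View pics/top2.png

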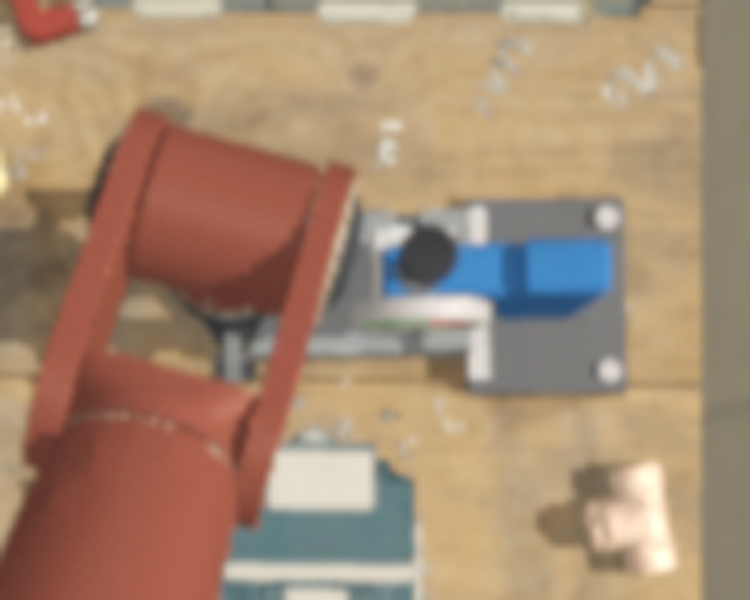

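```bash
python3 -m creep '[{"hand":0.6,"translation":[0.7,0,0],"delta_rot":[0,0,0]},{"hand":0.6,"translation":[2,0,0],"delta_rot":[0,0,0]},{"hand":0.6,"translation":[1,0,-2],"delta_rot":[0,0,0]},{"hand":0,"translation":[0,0,-6],"delta_rot":[0,0,0]},{"hand":0,"translation":[0,0,-6],"delta_rot":[0,0,0]},{"hand":0,"translation":[0,0,-6],"delta_rot":[0,0,0]},{"hand":0,"translation":[2,0,-6],"delta_rot":[0,0,0]},{"hand":0,"translation":[5,0,0],"delta_rot":[0,0,0]}]'
python3 st.py "[.655,-.2015,.30]"
python3 - <<'E'
from h import *
p,d=ctrl.get_image("top"); np.savez("top3.npz",p=p,d=d); c=ctrl.calibration("top");P=cloud(d,c);P[d==0]=np.nan;z=P[...,2]
cv2.imwrite("pics/top3.png",cv2.resize(p[100:220,200:350,::-1],None,fx=5,fy=5,interpolation=cv2.INTER_CUBIC))
m=(z>.028)&(z<.056)&(P[...,0]>.59)&(P[...,0]<.72)&(P[...,1]>-.19)&(P[...,1]<-.03)
q=P[m][:,:2]; r=cv2.minAreaRect((q*1000).astype(np.float32));print(r)
V,U=np.where(m)
e=[]
for u in range(U.min()+2,U.max()-2,2):
    v=V[U==u]
    if len(v)>15: e.append((P[v.min(),u][:2],P[v.max(),u][:2]))
e=np.array(e)
for k in(0,1): print(np.polyfit(e[:,k,1],e[:,k,0],1).round(4), e[0,k],e[-1,k])
# rear face
r=[]
for v in range(V.min()+2,V.max()-1):
    u=U[V==v]; 
    if len(u): r.append(P[v,u.min()][:2])
r=np.array(r); print("rear",np.polyfit(r[:,0],r[:,1],1).round(4), r.mean(0).round(4))
f=(z>.023)&(z<.033)&(P[...,1]<-.237)&(P[...,1]>-.26); print(P[f][:,:2].round(4)[::4].tolist())
E
```

```text
t: 7.88
tool_pos: [0.6549, 0.0091, 0.291]
tool_rot: [2.175, 2.249, 0.014]
contact_force: [0.6, 0.7, -0.0]
opening: 0.0
t 7.875 pos [0.6549 0.0091 0.291 ] F [ 0.6  0.7 -0. ] open 0.0
axes x,y,z (cols)
 [[-0.0334  0.9993  0.0153]
 [ 0.9994  0.0334 -0.0022]
 [-0.0027  0.0152 -0.9999]]
yaw of tool y deg 1.91 q [-0.1   0.09  1.49 -0.    1.55 -0.13]
to [.655,-.2015,.30] tool cm [-21.05  -0.68  -0.85]
((658.4375610351562, -146.11778259277344), (90.08342742919922, 86.01858520507812), 0.727786123752594)
[-0.0125  0.7006] [ 0.70222643 -0.10892132] [ 0.70285768 -0.17253274]
[-0.0576  0.6065] [ 0.61332491 -0.11013712] [ 0.61654271 -0.17346648]
rear [ 0.0143 -0.1126] [ 0.6572 -0.1032]
[[0.85, -0.2396], [0.8508, -0.2528], [0.7096, -0.2472], [0.7076, -0.2512], [0.7005, -0.2445], [0.697, -0.2475], [0.6936, -0.2507], [0.6327, -0.2454], [0.6289, -0.248], [0.6258, -0.2513], [0.6198, -0.2456], [0.6162, -0.2516], [0.6097, -0.2452], [0.6067, -0.2487], [0.6035, -0.2487]]
```

View pics/top3.png

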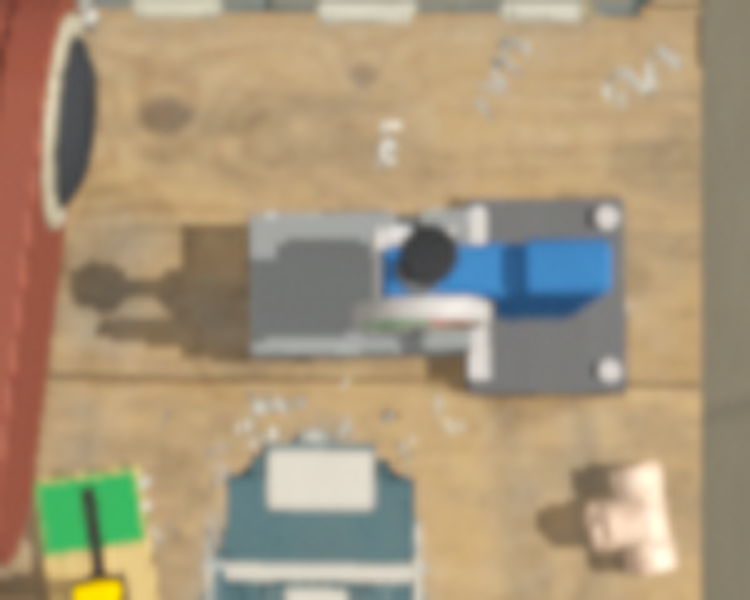

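```bash
python3 -m creep '[{"hand":0,"translation":[-5,-0.1,-0.8],"delta_rot":[0.9,0,0]},{"hand":0,"translation":[-5,-0.1,0],"delta_rot":[0,0,0]},{"hand":0,"translation":[-5,-0.1,0],"delta_rot":[0,0,0]},{"hand":0,"translation":[-4,-0.1,0],"delta_rot":[0,0,0]},{"hand":0,"translation":[-2,0,0],"delta_rot":[0,0,0]},{"hand":0,"translation":[0,0,0],"delta_rot":[0,0,0]},{"hand":0,"translation":[0,0,0],"delta_rot":[0,0,0]}]'
python3 st.py "[.655,-.2015,.222]"
```

```text
t: 8.8
tool_pos: [0.6558, -0.1984, 0.2889]
tool_rot: [-2.171, -2.255, 0.017]
contact_force: [-0.3, -0.0, -0.2]
opening: -0.0001
t 8.8 pos [ 0.6558 -0.1984  0.2889] F [-0.3 -0.  -0.2] open -0.0001
axes x,y,z (cols)
 [[-3.820e-02  9.991e-01 -1.560e-02]
 [ 9.993e-01  3.820e-02 -0.000e+00]
 [ 6.000e-04 -1.560e-02 -9.999e-01]]
yaw of tool y deg 2.19 q [-0.4   0.18  1.4  -0.01  1.58 -0.44]
to [.655,-.2015,.222] tool cm [-0.31  0.01  6.69]
```

```bash
python3 -m creep '[{"hand":0,"translation":[-0.3,0,3],"delta_rot":[-0.5,0,0]},{"hand":0,"translation":[0,0,3],"delta_rot":[0,0,0]},{"hand":0,"translation":[0,0,0.5],"delta_rot":[0,0,0]},{"hand":0,"translation":[0,0,0],"delta_rot":[0,0,0]}]'
python3 st.py "[.655,-.2015,.208]"
python3 - <<'E'
from h import *
p,d=ctrl.get_image("scene"); cv2.imwrite("pics/scene4.png",cv2.resize(p[80:230,200:400,::-1],None,fx=4,fy=4,interpolation=cv2.INTER_CUBIC))
E
```

```text
t: 9.3
tool_pos: [0.6554, -0.2019, 0.2242]
tool_rot: [-2.175, -2.26, 0.008]
contact_force: [0.4, -0.4, 1.4]
opening: -0.0002
t 9.3 pos [ 0.6554 -0.2019  0.2242] F [ 0.4 -0.4  1.4] open -0.0002
axes x,y,z (cols)
 [[-3.810e-02  9.992e-01 -6.800e-03]
 [ 9.993e-01  3.810e-02 -2.000e-04]
 [ 0.000e+00 -6.800e-03 -1.000e+00]]
yaw of tool y deg 2.19 q [-0.41  0.21  1.47 -0.    1.47 -0.44]
to [.655,-.2015,.208] tool cm [ 0.04 -0.03  1.62]
```

View pics/scene4.png

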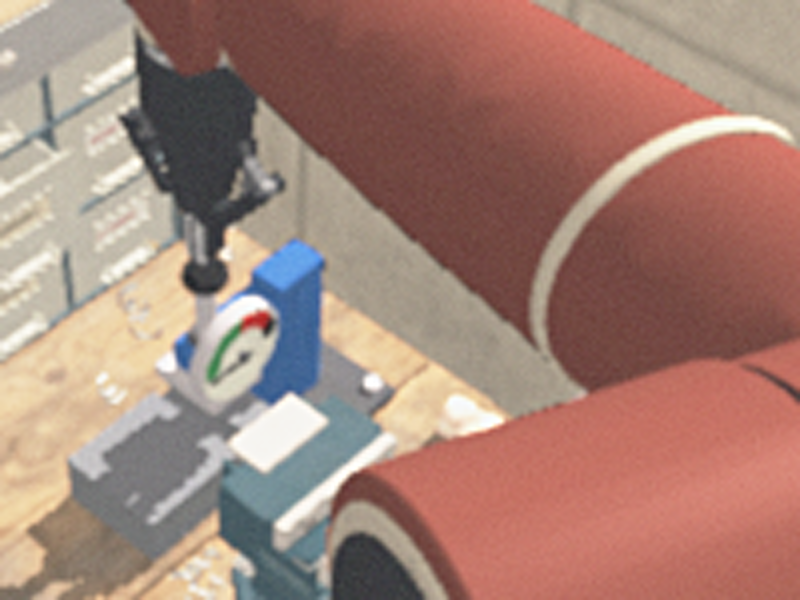

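```bash
python3 -m creep '[{"hand":0,"translation":[0,0,0.8],"delta_rot":[0,0,0]},{"hand":0,"translation":[0,0,0.8],"delta_rot":[0,0,0]},{"hand":0,"translation":[0,0,0.6],"delta_rot":[0,0,0]},{"hand":0,"translation":[0,0,0.6],"delta_rot":[0,0,0]},{"hand":0,"translation":[0,0,0.6],"delta_rot":[0,0,0]},{"hand":0,"translation":[0,0,0.6],"delta_rot":[0,0,0]},{"hand":0,"translation":[0,0,0.6],"delta_rot":[0,0,0]},{"hand":0,"translation":[0,0,0],"delta_rot":[0,0,0]}]'
python3 st.py
```

```text
t: 10.35
tool_pos: [0.6553, -0.203, 0.178]
tool_rot: [-2.178, -2.26, 0.007]
contact_force: [2.3, 0.4, 5.2]
opening: 0.0002
t 10.35 pos [ 0.6553 -0.203   0.178 ] F [2.3 0.4 5.2] open 0.0002
axes x,y,z (cols)
 [[-3.690e-02  9.993e-01 -5.500e-03]
 [ 9.993e-01  3.690e-02 -7.000e-04]
 [-5.000e-04 -5.500e-03 -1.000e+00]]
yaw of tool y deg 2.12 q [-0.41  0.24  1.51 -0.    1.4  -0.44]
```

```bash
python3 -m creep '[{"hand":0,"translation":[0,0,0.4],"delta_rot":[0,0,0]},{"hand":0,"translation":[0,0,0.4],"delta_rot":[0,0,0]},{"hand":0,"translation":[0,0,0.4],"delta_rot":[0,0,0]},{"hand":0,"translation":[0,0,0.1],"delta_rot":[0,0,0]},{"hand":0,"translation":[0,0,0],"delta_rot":[0,0,0]}]'
python3 -m creep '[{"hand":0,"translation":[0,0,0.2],"delta_rot":[0,0,0]},{"hand":0,"translation":[0,0,0],"delta_rot":[0,0,0]}]'
```

```text
t: 10.98
tool_pos: [0.6553, -0.203, 0.1659]
tool_rot: [-2.178, -2.26, 0.006]
contact_force: [0.8, 0.2, 6.2]
opening: 0.0002
t: 11.22
tool_pos: [0.6554, -0.203, 0.164]
tool_rot: [-2.178, -2.26, 0.006]
contact_force: [0.1, 0.9, 7.1]
opening: 0.0001
```

```bash
python3 -m creep '[{"hand":0,"translation":[0,0,0.15],"delta_rot":[0,0,0]},{"hand":0,"translation":[0,0,0],"delta_rot":[0,0,0]}]'
python3 -m creep '[{"hand":0,"translation":[0,0,0.1],"delta_rot":[0,0,0]},{"hand":0,"translation":[0,0,0],"delta_rot":[0,0,0]}]'
```

```text
t: 11.48
tool_pos: [0.6554, -0.203, 0.1626]
tool_rot: [-2.178, -2.26, 0.006]
contact_force: [1.3, 0.3, 8.7]
opening: -0.0003
t: 11.72
tool_pos: [0.6554, -0.203, 0.1619]
tool_rot: [-2.178, -2.26, 0.006]
contact_force: [0.5, 1.2, 8.4]
opening: 0.0002
```

```bash
python3 -m creep '[{"hand":0,"translation":[0,0,0.1],"delta_rot":[0,0,0]},{"hand":0,"translation":[0,0,0],"delta_rot":[0,0,0]}]'
python3 -m creep '[{"hand":0,"translation":[0,0,0.1],"delta_rot":[0,0,0]},{"hand":0,"translation":[0,0,0],"delta_rot":[0,0,0]}]'
```

```text
t: 11.98
tool_pos: [0.6554, -0.203, 0.1619]
tool_rot: [-2.178, -2.26, 0.006]
contact_force: [-1.2, 0.9, 11.6]
opening: 0.0
t: 12.22
tool_pos: [0.6555, -0.203, 0.1619]
tool_rot: [-2.178, -2.26, 0.006]
contact_force: [-3.3, 3.2, 14.9]
opening: -0.0
```

```bash
python3 -m creep '[{"hand":0,"translation":[0,0,0.05],"delta_rot":[0,0,0]},{"hand":0,"translation":[0,0,0],"delta_rot":[0,0,0]},{"hand":0,"translation":[0,0,0],"delta_rot":[0,0,0]},{"hand":0,"translation":[0,0,0],"delta_rot":[0,0,0]},{"hand":0,"translation":[0,0,0],"delta_rot":[0,0,0]}]'
python3 - <<'E'
from h import *
p,d=ctrl.get_image("scene"); cv2.imwrite("pics/scene5.png",cv2.resize(p[130:230,200:320,::-1],None,fx=6,fy=6,interpolation=cv2.INTER_CUBIC))
E
```

```text
t: 12.85
tool_pos: [0.6555, -0.2031, 0.1619]
tool_rot: [-2.178, -2.26, 0.006]
contact_force: [-3.3, 2.9, 16.7]
opening: 0.0
```

View pics/scene5.png

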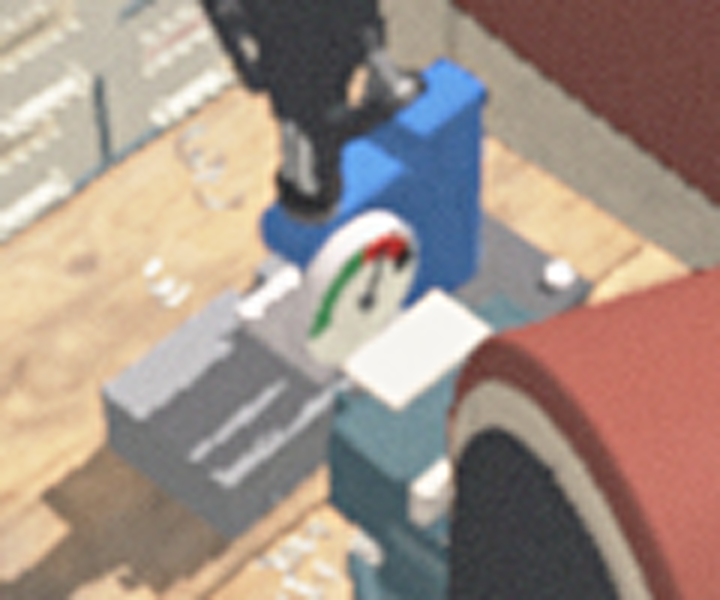

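```bash
python3 -m creep '[{"hand":0,"translation":[0,0,-0.4],"delta_rot":[0,0,0]},{"hand":0,"translation":[0,0,-0.8],"delta_rot":[0,0,0]},{"hand":0,"translation":[0,0,-1],"delta_rot":[0,0,0]},{"hand":0,"translation":[0,0,-1],"delta_rot":[0,0,0]},{"hand":0,"translation":[0,0,-1],"delta_rot":[0,0,0]},{"hand":0,"translation":[0,0,-1.5],"delta_rot":[0,0,0]},{"hand":0,"translation":[0,0,-5],"delta_rot":[0,0,0]},{"hand":0,"translation":[0,0,-3],"delta_rot":[0,0,0]}]'
python3 - <<'E'
from h import *
p,d=ctrl.get_image("scene"); np.savez("scene6.npz",p=p,d=d); cv2.imwrite("pics/scene6.png",cv2.resize(p[145:195,235:285,::-1],None,fx=12,fy=12,interpolation=cv2.INTER_CUBIC))
E
```

```text
t: 13.9
tool_pos: [0.6559, -0.203, 0.2979]
tool_rot: [-2.178, -2.26, 0.007]
contact_force: [0.6, -0.3, 0.5]
opening: 0.0005
```

View pics/scene6.png

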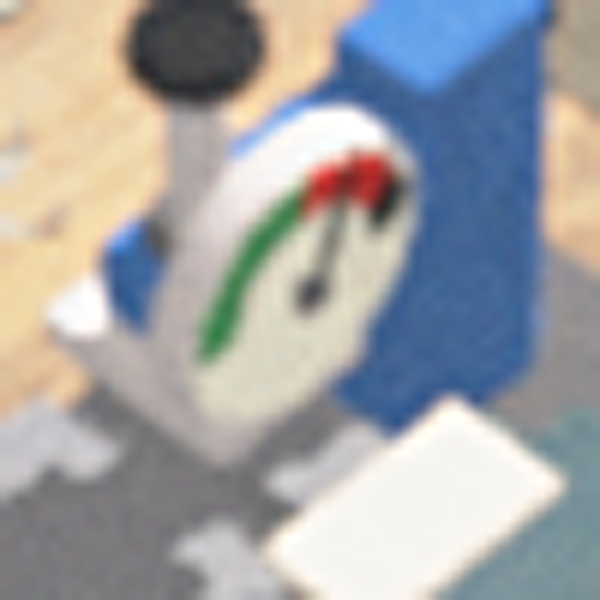

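The head is up, and the hand runs from its hub at (312,294) to a tip in the middle of the red arc at about (350,165). I'll cast these points onto the dial plane to confirm the reading.

```bash
python3 - <<'E'
from h import *
c=ctrl.calibration("scene")
gx=np.array([.037,-.9993,0]);gy=np.array([.9993,.037,0]);o=np.array([.655,-.2015,0])
T=c["T"]
def onp(a,b):
    u=235+(a+.5)/12-.5;v=145+(b+.5)/12-.5
    r=T[:3,:3]@np.array([(u-c["cx"])/c["fx"],-(v-c["cy"])/c["fy"],-1]);s=T[:3,3]
    t=((o-.034*gy-s)@gy)/(r@gy); q=s+r*t; return (q-o)@gx*1000,q[2]*1000
for n,p in dict(hub=(312,294),hand=(340,215),tip=(352,165),border=(305,193),greenstart=(205,355),blackend=(385,215)).items():
    x,z=onp(*p); print(n,round(x,1),round(z,1),"ang from (0,140):",round(np.arctan2(z-140,-x),2))
h=np.array(onp(312,294));
for p in[(340,215),(352,165),(305,193)]:
    w=np.array(onp(*p))-h;print(np.arctan2(w[1],-w[0]).round(2))
E
python3 st.py "[.46,-.008,.3]"
```

```text
hub 2.3 138.0 ang from (0,140): -2.42
hand 11.9 157.1 ang from (0,140): 2.18
tip 16.0 170.4 ang from (0,140): 2.05
border 0.1 173.4 ang from (0,140): 1.57
greenstart -33.8 146.3 ang from (0,140): 0.18
blackend 27.5 145.0 ang from (0,140): 2.96
2.04
1.97
1.51
t 13.95 pos [ 0.6572 -0.2035  0.3029] F [ 0.6 -0.3  3.8] open 0.0003
axes x,y,z (cols)
 [[-0.0369  0.9993  0.0014]
 [ 0.9993  0.0369 -0.0041]
 [-0.0041  0.0013 -1.    ]]
yaw of tool y deg 2.11 q [-0.41  0.17  1.38 -0.    1.59 -0.44]
to [.46,-.008,.3] tool cm [ 20.27 -18.99   0.18]
```

```bash
python3 -m creep '[{"hand":0,"translation":[5.1,-3,0],"delta_rot":[0,0,0]},{"hand":0,"translation":[5.1,-4,0],"delta_rot":[0,0,0]},{"hand":0,"translation":[5.1,-4,0],"delta_rot":[0,0,0]},{"hand":0,"translation":[5.1,-4,0],"delta_rot":[0,0,0]},{"hand":0,"translation":[0.7,-1.4,0],"delta_rot":[0,0,0]},{"hand":0,"translation":[0,0,0],"delta_rot":[0,0,0]},{"hand":0,"translation":[0,0,0],"delta_rot":[0,0,0]}]'
python3 st.py "[.5,.002,.038]"
python3 - <<'E'
from h import *
p,d=ctrl.get_image("scene"); np.savez("scene7.npz",p=p,d=d); cv2.imwrite("pics/scene7.png",cv2.resize(p[140:320,180:380,::-1],None,fx=3,fy=3,interpolation=cv2.INTER_CUBIC))
E
```

```text
t: 14.82
tool_pos: [0.4891, -0.0042, 0.2958]
tool_rot: [-2.178, -2.258, 0.008]
contact_force: [-0.3, -1.4, -0.3]
opening: -0.0003
t 14.825 pos [ 0.4891 -0.0042  0.2958] F [-0.3 -1.4 -0.3] open -0.0003
axes x,y,z (cols)
 [[-3.580e-02  9.993e-01 -6.900e-03]
 [ 9.994e-01  3.580e-02 -6.000e-04]
 [-3.000e-04 -6.900e-03 -1.000e+00]]
yaw of tool y deg 2.05 q [-0.16 -0.3   1.84 -0.    1.61 -0.2 ]
to [.5,.002,.038] tool cm [ 0.59  1.29 25.77]
```

View pics/scene7.png

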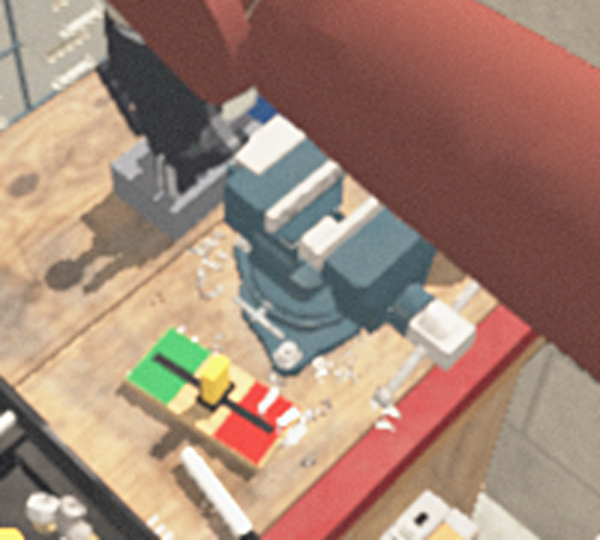

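```bash
python3 -m creep '[{"hand":0,"translation":[0.6,1.3,4],"delta_rot":[0,0,0]},{"hand":0,"translation":[0,0,5.5],"delta_rot":[0,0,0]},{"hand":0,"translation":[0,0,5.5],"delta_rot":[0,0,0]},{"hand":0,"translation":[0,0,5],"delta_rot":[0,0,0]},{"hand":0,"translation":[0,0,3],"delta_rot":[0,0,0]},{"hand":0,"translation":[0,0,2.5],"delta_rot":[0,0,0]},{"hand":0,"translation":[0,0,0],"delta_rot":[0,0,0]}]'
python3 st.py "[.5,.002,.038]" "[.438,-.008,.038]"
```

```text
t: 15.75
tool_pos: [0.4978, 0.0026, 0.038]
tool_rot: [-2.175, -2.254, 0.014]
contact_force: [0.0, -0.5, 0.2]
opening: -0.0001
t 15.75 pos [0.4978 0.0026 0.038 ] F [ 0.  -0.5  0.2] open -0.0001
axes x,y,z (cols)
 [[-3.560e-02  9.993e-01 -1.300e-02]
 [ 9.994e-01  3.560e-02  5.000e-04]
 [ 1.000e-03 -1.300e-02 -9.999e-01]]
yaw of tool y deg 2.04 q [-0.14 -0.02  2.05 -0.    1.13 -0.18]
to [.5,.002,.038] tool cm [-0.07  0.22 -0.01]
to [.438,-.008,.038] tool cm [-0.84 -6.01  0.07]
```

```bash
python3 -m creep '[{"hand":0,"translation":[-0.1,-0.8,0],"delta_rot":[0,0,0]},{"hand":0,"translation":[-0.1,-0.8,0],"delta_rot":[0,0,0]},{"hand":0,"translation":[-0.1,-0.8,0],"delta_rot":[0,0,0]},{"hand":0,"translation":[-0.1,-0.8,0],"delta_rot":[0,0,0]},{"hand":0,"translation":[-0.1,-0.8,0],"delta_rot":[0,0,0]},{"hand":0,"translation":[-0.1,-0.6,0],"delta_rot":[0,0,0]},{"hand":0,"translation":[0,0,0],"delta_rot":[0,0,0]}]'
python3 st.py
python3 -m creep '[{"hand":0,"translation":[-0.1,-0.5,0],"delta_rot":[0,0,0]},{"hand":0,"translation":[-0.1,-0.4,0],"delta_rot":[0,0,0]},{"hand":0,"translation":[0,0,0],"delta_rot":[0,0,0]}]'
python3 st.py
```

```text
t: 16.62
tool_pos: [0.4528, -0.0046, 0.0407]
tool_rot: [-2.176, -2.258, 0.009]
contact_force: [-0.5, 0.0, 0.8]
opening: -0.0001
t 16.625 pos [ 0.4528 -0.0046  0.0407] F [-0.5  0.   0.8] open -0.0001
axes x,y,z (cols)
 [[-3.670e-02  9.993e-01 -8.100e-03]
 [ 9.993e-01  3.670e-02 -2.000e-04]
 [ 1.000e-04 -8.100e-03 -1.000e+00]]
yaw of tool y deg 2.1 q [-0.17 -0.14  2.16 -0.    1.14 -0.21]
t: 17.0
tool_pos: [0.4442, -0.007, 0.0408]
tool_rot: [-2.176, -2.258, 0.009]
contact_force: [0.8, 0.4, 0.5]
opening: -0.0002
t 17.0 pos [ 0.4442 -0.007   0.0408] F [0.8 0.4 0.5] open -0.0002
axes x,y,z (cols)
 [[-3.690e-02  9.993e-01 -8.000e-03]
 [ 9.993e-01  3.690e-02 -5.000e-04]
 [-2.000e-04 -8.000e-03 -1.000e+00]]
yaw of tool y deg 2.11 q [-0.18 -0.17  2.18 -0.    1.14 -0.22]
```

```bash
python3 -m creep '[{"hand":0,"translation":[-0.05,-0.4,0],"delta_rot":[0,0,0]},{"hand":0,"translation":[-0.05,-0.4,0],"delta_rot":[0,0,0]},{"hand":0,"translation":[0,0,0],"delta_rot":[0,0,0]}]'
python3 - <<'E'
from h import *
for n in ("top","scene"):
    p,d=ctrl.get_image(n); cv2.imwrite(f"pics/{n}8.png",cv2.resize(p[180:280,190:290,::-1],None,fx=5,fy=5,interpolation=cv2.INTER_CUBIC))
E
```

```text
t: 17.38
tool_pos: [0.4402, -0.0079, 0.0418]
tool_rot: [2.179, 2.259, 0.005]
contact_force: [14.9, 4.0, -11.5]
opening: 0.0001
```

View pics/top8.png

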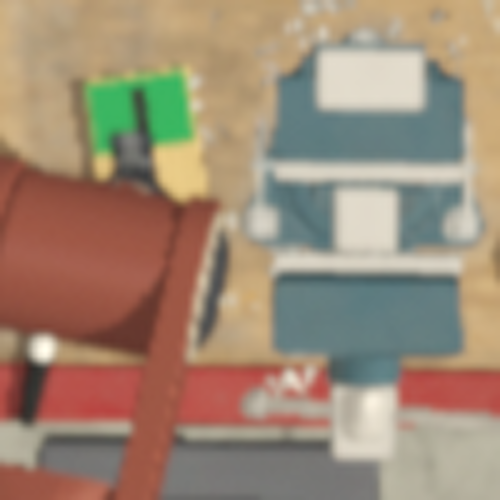

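View pics/scene8.png

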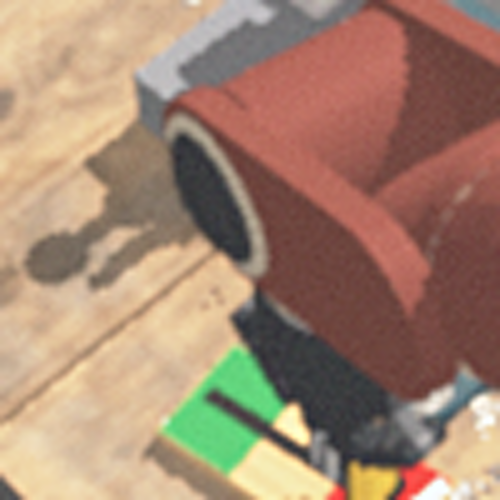

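```bash
python3 -m creep '[{"hand":0,"translation":[0.1,0.8,0],"delta_rot":[0,0,0]},{"hand":0,"translation":[0.2,2,0],"delta_rot":[0,0,0]},{"hand":0,"translation":[0,0,-5],"delta_rot":[0,0,0]},{"hand":0,"translation":[0,0,-6],"delta_rot":[0,0,0]},{"hand":0,"translation":[0,0,-6],"delta_rot":[0,0,0]},{"hand":0,"translation":[5,0,-6],"delta_rot":[0,0,0]},{"hand":0,"translation":[5,0,0],"delta_rot":[0,0,0]},{"hand":0,"translation":[5,0,0],"delta_rot":[0,0,0]}]'
python3 -m creep '[{"hand":0,"translation":[5,-2,0],"delta_rot":[0,0,0]},{"hand":0,"translation":[5,-2,0],"delta_rot":[0,0,0]},{"hand":0,"translation":[5,-2,0],"delta_rot":[0,0,0]},{"hand":0,"translation":[0,0,0],"delta_rot":[0,0,0]},{"hand":0,"translation":[0,0,0],"delta_rot":[0,0,0]}]'
python3 - <<'E'
from h import *
for n,(a,b,e,f) in {"top":(90,270,190,360),"scene":(120,320,180,390)}.items():
    p,d=ctrl.get_image(n); np.savez(f"{n}9.npz",p=p,d=d); cv2.imwrite(f"pics/{n}9.png",cv2.resize(p[a:b,e:f,::-1],None,fx=2.9,fy=2.9,interpolation=cv2.INTER_CUBIC))
p,d,c=ld("top",9);P=cloud(d,c);P[d==0]=np.nan;z=P[...,2]; V,U=np.mgrid[:384,:512]
m=(z>.05)&(z<.07)&(U>200)&(U<240)&(V>185)&(V<260); t=P[m].mean(0);print("tab",m.sum(),t)
print("tally along board",(t[:2]-[.4602,-.0082])@[.988,.154])
m=(z>.19)&(z<.21)&(U>270)&(U<310)&(V>130)&(V<165);print("pad",np.median(P[m],0))
m=(z>.028)&(z<.056)&(P[...,0]>.59)&(P[...,0]<.72)&(P[...,1]>-.19)&(P[...,1]<-.03)
V,U=np.where(m);r=np.array([P[v,U[V==v].min()][:2] for v in range(V.min()+2,V.max()-1)]);print("rear",np.polyfit(r[:,0],r[:,1],1).round(4), r.mean(0).round(4))
def cen(i,xr,yr,zl):
    p,d,c=ld("top",i);Q=cloud(d,c);k=(d>0)&(Q[...,2]>zl)&(Q[...,0]>xr[0])&(Q[...,0]<xr[1])&(Q[...,1]>yr[0])&(Q[...,1]<yr[1]);return Q[k].mean(0).round(4)
for nm,a in dict(nut=((.68,.78),(.04,.12),.015),tee=((.46,.56),(-.37,-.27),.015),tin=((.36,.48),(-.42,-.3),.06)).items(): print(nm,cen(0,*a),cen(9,*a))
E
```

```text
t: 18.48
tool_pos: [0.4609, 0.1368, 0.2599]
tool_rot: [-2.178, -2.258, 0.007]
contact_force: [0.9, -0.2, -0.1]
opening: 0.0
t: 19.1
tool_pos: [0.3954, 0.283, 0.259]
tool_rot: [-2.177, -2.259, 0.01]
contact_force: [0.8, 0.4, 0.7]
opening: -0.0002
tab 38 [ 0.42029375 -0.01441479  0.06134998]
tally along board -0.04038445349705889
pad [ 0.65462622 -0.20157744  0.19950969]
rear [ 0.0144 -0.1127] [ 0.6572 -0.1032]
nut [0.7627 0.0816 0.2297] [0.7621 0.0819 0.2254]
tee [ 0.5129 -0.3486  0.0295] [ 0.5129 -0.3486  0.0297]
tin [ 0.4185 -0.3637  0.0931] [ 0.4186 -0.3638  0.0932]
```

View pics/top9.png

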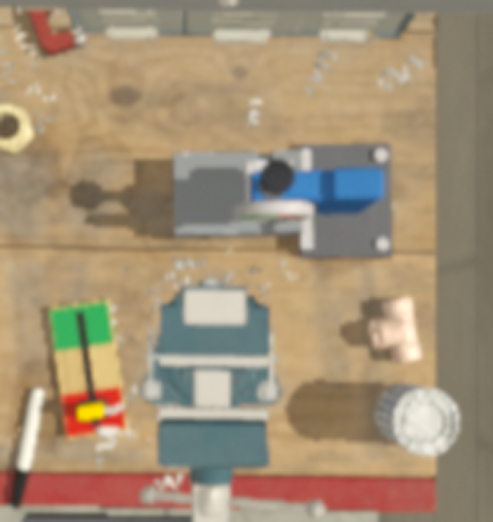

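View pics/scene9.png

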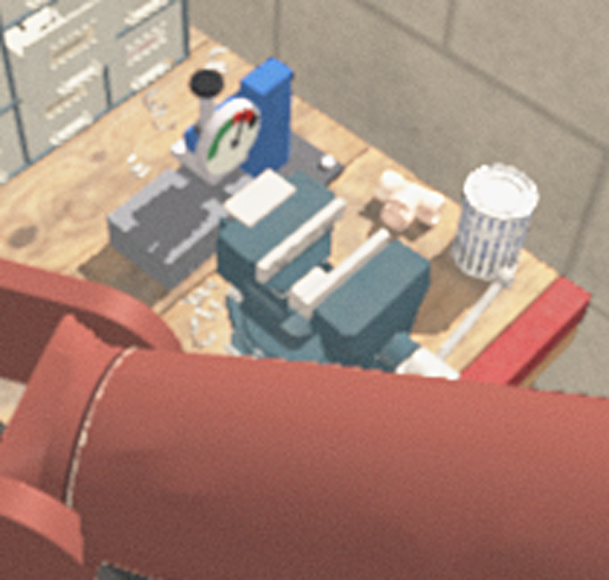

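Everything checks out: the tab is at the red end, the head is up, the block is home, and the bystanders haven't moved. I'm handing the job in.

Run:
```python
from station import ctrl
print(ctrl.finish_job()); print(ctrl.get_obs()["contact_force"])
```

```text
the job is handed in; nothing more can be done
None
the job is handed in; nothing more can be done
```

The job is done and handed in at about 19 s of the 58 s allowed; no verdict was given.

- **Block:** I pushed it onto the fence with two spread fingertips. The force rose to about 20 N with no further movement, and in the last picture the block was still there. The edge fits for squareness ranged from 0.014 to 0.058 rad in slope because the depth edges are coarse. The gauge's own slope is 0.037, so the block's angle error should be at most about 0.023 rad.
- **Press:** I held the pad at about 16.7 N for a little over half a second with the foot flat. After release the pad's top measured 199.5 mm, so the head is fully up.
- **Dial:** The hand reads about 2.0 rad, in the red and clear of the border. The depth image agrees roughly, showing a groove about 13 mm deep.
- **Tab:** I pushed it to the stop at the red end. It moved about 40 mm from where it was found and stands about 42 mm from the board's middle. The fingertip met about 19 N at the stop, which is more than it needed.
- **Bystanders:** The tin and the tee moved less than 1 mm. The nut's number was polluted by the shelf overhead; the nut looks in place in the pictures and nothing went near it.
- **Robot:** It ended clear of everything.

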